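# Unlock the desk power box and open its panel

## Task

Unlock the larger of the two grey steel boxes on the desk, the power box with the bar handle: turn the key in its top panel a quarter turn clockwise, as far as it goes, then swing the panel up until it stands about upright, and let go. Leave the key turned, and do not touch the small cash box, which has a key of its own.

Things in the scene. Friction and masses are not known exactly. Their poses are not given: they have to be found in the camera images.
- power_box: Low grey steel box fixed to the desk, the larger of the two grey boxes: 160 (x) by 260 (y) mm, 70 high to its panel's top face. Origin: centre of its underside. x points from its front edge to its hinge edge, y left along the hinge, z up. Its whole top is a hinged 4 mm panel; hinge axis parallel to y at x = 80, z = 66 mm. The key stands at x = -50, y = 70 mm, its head at z = 85 to 115 mm.
- key (a joint): Turn of the power box's key, rad: 0 locked, head along the box's x; grows clockwise seen from above to a stop at 1.57, head along y. Starts at 0 to 0.2. The black head is an upright flat tab 34 mm wide, 10 thick, 30 high, 15 mm clear of the panel. Friction about 0.06 N m, no spring: stays where left. The latch holds the panel shut below about 1.2.
- panel (a joint): Opening angle of the power box's panel about its hinge, rad: 0 shut, 1.57 upright, stop at 1.9. Stiff hinge: about 5 N up at the handle moves it, and it stays where it is left.
- bar (a point): Middle of the panel's handle: a round 10 mm steel bar, 90 mm long, parallel to the hinge, on end posts; 42 mm above the panel (37 clear), in the box's frame at (-55, -55, 112) mm when shut. It turns between gripping fingers, so these can point down through the whole swing. With the panel upright the bar is on its far side: open the fingers to a gap of 30 mm at most there and leave upwards.
- cash_box: Small grey steel cash box, 110 (x) by 150 (y) mm, 60 high, fixed to the desk, a smaller key standing in its lid up to 94 mm above the desk, a block of notes on it, no bar handle. Origin: centre of its underside. Not to be touched. It may be on either side of the power box.

How it is judged:
By the outcome, as a careful person would: the job done as asked, in the order asked, and still so for the second after the job is handed in, with the robot touching nothing.
It also fails if it takes over 54 s, if anything falls off the work surface, if the arm or the gripper's body presses on something with over 40 N, if the wrist force passes 120 N, or if a joint passes its speed limit or range.

## Robot

A 6-joint arm with a two-finger parallel gripper is mounted at the origin on the work surface. World frame = base frame: x ahead of the robot, y to its left, z up, the work surface at z = 0. Lengths are in m, angles in degrees, forces in N, time in s.
With the tool pointing down it reaches from about 0.375 to 0.9 m from the base axis. Payload 3.1 kg.
Tool frame: the origin (TCP) lies midway between the tips of the shut fingers; the grasp point (between the pads) lies manip.pinch_z behind it (manip.pinch_z is the distance from the TCP to the grasp point, in m); z points along the fingers, y is the direction in which the jaws open and shut (so a half turn about z gives the same grasp; the last joint's range is limited). The gripper opens to 85 mm and grips with 20 to 120 N. Pads are 22 mm wide; open, the fingers measure 114 mm over their backs; the gripper's body (76 mm by 85 mm) begins 54 mm behind the grasp point. The pads swing forward as they close: fully open they stand 13 mm farther back than shut.
Start: joints at [60.762, 30.224, 82.088, -0, 67.689, -10.227], TCP at [0.204, 0.591, 0.199] pointing down, gripper open.
Joint ranges: [-176.69, 176.69], [-43.24, 126.21], [12.49, 139.97], [-82, 262], [0, 151.66], [-163.58, 163.58]. Speed limits (degrees/s): [159.86, 159.86, 180, 180, 180, 180].

## Interface

Orientations are given as [roll, pitch, yaw] about the fixed x, y, z axes, in that order (R = Rz(yaw) Ry(pitch) Rx(roll)).
In Python, from cell import manip, cams, ticket gives the robot as it stands.
- The arm moves only by the tool apply_moves, never from a script. Its argument "commands" is a list of rows, each an object with "dp": the shift along the tool's x, y, z in units of 30 mm (1.0 is 30 mm), a list of three; "roll": the turn about the tool's z in units of 6 degrees (1.0 is 6 degrees); "hand": the opening, from 0 (shut) to 1 (fully open). A call has 1 to 10 rows; each row is the pose to reach, as a shift and turn from the pose commanded when the call began, along the tool's axes at that moment; what a row does not reach only later rows make up. A row lasts 1/12 s, in which the tool goes at most 41.7 mm and 7.16 degrees, less where a joint would pass 70% of its speed; a pose out of reach is approached as far as the arm can. A call with a gripper value outside its range is refused whole. The fingers move at their own pace and stop on an object; "newtons" is the grip in N (left out, the last holds). Time passes only in rows, so rows that repeat a pose let the fingers close. It gives the time, the measured TCP pose, the force and the opening at its end, in the units of the state.
- manip.sense(): the state, without advancing time (a new reading comes with each control period).
- cams.snapshot(name): name is "scene" or "side" or "wrist"; returns a dict with "color" (420x560x3 uint8, red, green, blue), "intrinsics" (3x3 intrinsics, pixels), "position" and "orientation" of the camera in the world. Camera axes: x right, y down, z forward; pixel columns grow to the right and rows downward; lengths in m; the calibration is good to about 2 mm. A picture is of the moment at which its call begins. There is no depth.
- ticket.close_job(): hands the job in, once; it reports no verdict.
Trained networks look in a picture, given as the dict that the camera call returned (one of the last four; its "shot" number tells which), for a name from the list of things; names that differ only in an ending like _2 or _b are one class to them, and where a whole thing is asked for, a point or a joint stands for the part that bears it (a point fixed in the world has none). Each returns a list of dicts, best first, with "score" (0 to 1); they miss things now and then, are a little off and sometimes report something else, mostly with a low value. They report only what shows in the picture. A call takes as long as a camera call.
- cams.look_for(picture, name): "uv" ([column, row] in pixels, amid what is visible of it).
- cams.tip_of(picture, name): "uv" ([column, row] in pixels: a listed point, or the origin of a listed thing).
The state is a dict: "time": time; "joint_pos": joint angles; "dq": joint speeds; "effort": joint torques, N m; "tcp_pos": TCP position; "tcp_rot": TCP orientation; "force": force on the tool from outside, world axes, zero at the start; "moment": the same for the moment, N m; "opening": opening from 0.0 (shut) to 1.0 (fully open).
Only numpy, scipy, OpenCV 4.12 (cv2) and the standard library are available. Lean on these libraries where they do the work, as an engineer would, in place of code of your own. Each camera call takes 0.05 s, during which the arm holds its last target. There are 200 camera calls.

## Working session

There is one attempt and no reset: what is moved stays moved. The work goes in short steps, Python scripts to look and compute and a tool call to move; the robot and the scene stay as the last step left them, time stands still between calls to the robot, and variables do not carry over. Pictures are saved under pics/ and viewed, about 8 in all and at most 12, crops included, and the job is handed in when it is done.

Besides the shell and the picture viewer there is one more tool, called after "Emit:" as name(argument=value, ...), one argument or row to a line, values as JSON. apply_moves: Moves the arm, as the interface text tells. Its arguments: {"type":"object","properties":{"commands":{"type":"array","items":{"type":"object","properties":{"dp":{"type":"array","items":{"type":"number"}},"roll":{"type":"number"},"hand":{"type":"number"}}}},"newtons":{"type":"number"}},"required":["commands"]}

```bash
mkdir -p pics; ls; cat > h.py <<'E'
import numpy as np,cv2
from scipy.spatial.transform import Rotation as R
from cell import manip,cams,ticket
def P(s):
    o=np.array(s["orientation"],float)
    M=o if o.shape==(3,3) else (R.from_euler('xyz',o,degrees=True).as_matrix() if o.size==3 else None)
    return np.array(s["intrinsics"]),M,np.array(s["position"])
def proj(s,p):
    K,M,t=P(s);c=(np.atleast_2d(p)-t)@M;q=c@K.T;return q[:,:2]/q[:,2:]
def atz(s,uv,z):
    K,M,t=P(s);d=M@np.linalg.inv(K)@np.array([uv[0],uv[1],1.]);return t+d*(z-t[2])/d[2]
def save(s,n): cv2.imwrite(f"pics/{n}.png",s["color"][:,:,::-1])
E
python3 - <<'E'
from h import *
st=manip.sense();print({k:np.round(v,3) for k,v in st.items()},manip.pinch_z)
ims=[]
for n in ["scene","side","wrist"]:
    s=cams.snapshot(n);ims.append(s["color"]);save(s,n+"0");print(n,s["position"],s["orientation"])
    for f,k,z in [("tip_of","power_box",0),("tip_of","bar",.112),("look_for","key",.1),("look_for","cash_box",.03),("tip_of","cash_box",0),("look_for","bar",.112),("look_for","panel",.07)]:
        try: print(f,k,[(np.round(d["uv"],1),round(d["score"],2),np.round(atz(s,d["uv"],z),3)) for d in getattr(cams,f)(s,k)][:3])
        except Exception as e: print(f,k,e)
E
```

```text
pics
{'time': np.float64(0.0), 'joint_pos': array([ 60.761,  30.278,  82.155,  -0.   ,  67.686, -10.227]), 'dq': array([ 0.013, -0.019,  0.018, -0.001, -0.012, -0.047]), 'effort': array([-1.0000e-03, -4.4235e+01, -1.7802e+01, -1.0000e-03,  9.0000e-03,
        0.0000e+00]), 'tcp_pos': array([0.203, 0.59 , 0.198]), 'tcp_rot': array([-1.79883e+02, -2.10000e-02,  1.60988e+02]), 'force': array([-0.182, -0.08 ,  0.194]), 'moment': array([-0.047, -0.04 , -0.003]), 'opening': np.float64(1.003)} 0.0187
scene [ 1.07617243 -0.27773376  0.70081032] [-134.97050444    1.03680699   64.72733538]
tip_of power_box [(array([369.9, 211.5]), 0.84, array([0.555, 0.187, 0.   ]))]
tip_of bar [(array([342.4, 162.7]), 0.77, array([0.484, 0.144, 0.112]))]
look_for key []
look_for cash_box []
tip_of cash_box [(array([194.2, 251.8]), 0.71, array([ 0.488, -0.223,  0.   ]))]
look_for bar [(array([370.9, 188. ]), 0.7, array([0.582, 0.154, 0.112]))]
look_for panel [(array([371.3, 188.2]), 0.95, array([0.548, 0.185, 0.07 ]))]
side [ 0.01878319 -0.50048353  0.91138904] [-138.65242312    0.3721408   -47.67254163]
tip_o
[... 173 characters left out ...]
77.6, 165. ]), 0.5, array([0.507, 0.251, 0.1  ])), (array([209.7, 182.9]), 0.18, array([0.517, 0.148, 0.1  ]))]
look_for cash_box [(array([336.6, 301.4]), 0.65, array([ 0.499, -0.243,  0.03 ]))]
tip_of cash_box [(array([333.5, 307.1]), 0.96, array([ 0.5  , -0.238,  0.   ]))]
look_for bar [(array([208. , 180.9]), 0.72, array([0.511, 0.146, 0.112]))]
look_for panel [(array([211. , 183.9]), 0.71, array([0.535, 0.167, 0.07 ])), (array([177.1, 163.2]), 0.27, array([0.528, 0.284, 0.07 ]))]
wrist [0.13893847 0.6133728  0.37443316] [1.64339323e+02 1.65503938e-02 7.10015740e+01]
tip_of power_box []
tip_of bar []
look_for key []
look_for cash_box []
tip_of cash_box []
look_for bar []
look_for panel []
```

```bash
python3 - <<'E'
import cv2,numpy as np
a=cv2.imread('pics/scene0.png');b=cv2.imread('pics/side0.png')
a=cv2.resize(a[90:290,250:500],None,fx=3,fy=3,interpolation=2);b=cv2.resize(b[100:270,110:310],None,fx=3.5,fy=3.5,interpolation=2)
cv2.imwrite('pics/a1.png',a);cv2.imwrite('pics/b1.png',b)
E
```

```text
(no output)
```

View pics/a1.png

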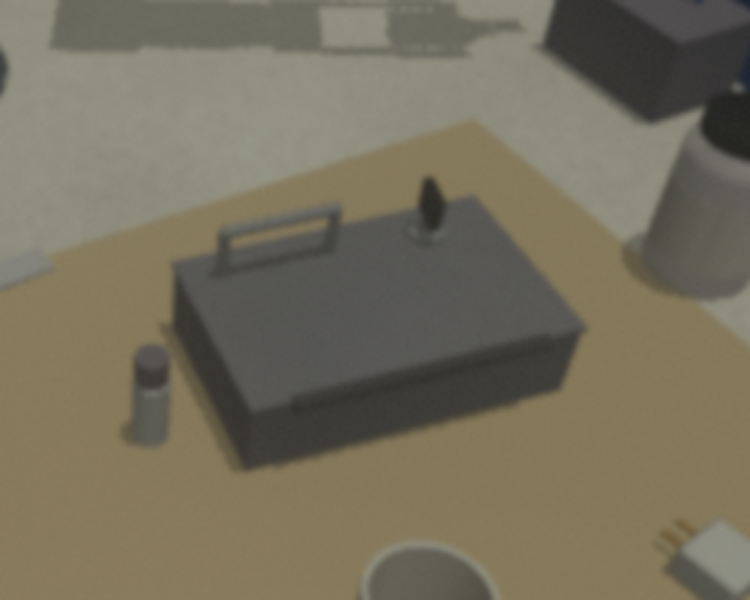

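View pics/b1.png

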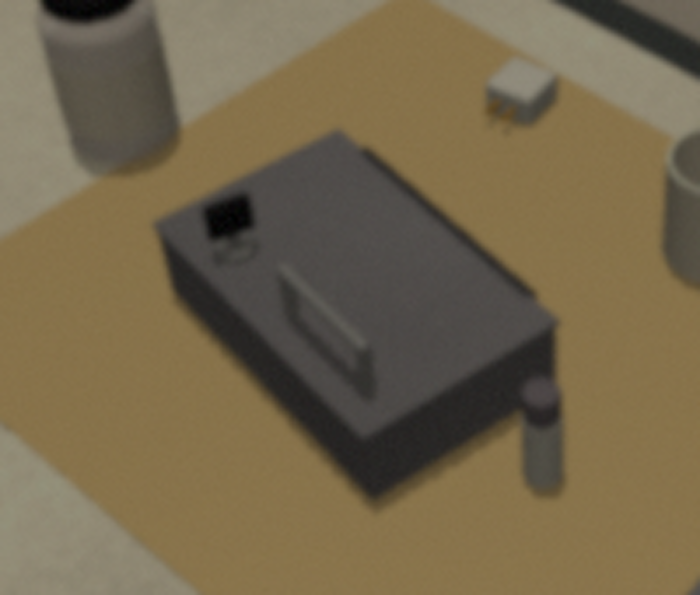

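```bash
cat >> h.py <<'E'
C=[(-.05,.07,.1),(-.055,-.1,.112),(-.055,-.01,.112),(-.08,-.13,.07),(.08,-.13,.07),(.08,.13,.07),(-.08,.13,.07)]
def box2w(q,p):
    p=np.atleast_2d(p);c,s=np.cos(q[2]),np.sin(q[2]);return np.c_[q[0]+c*p[:,0]-s*p[:,1],q[1]+s*p[:,0]+c*p[:,1],p[:,2]]
E
python3 - <<'E'
from h import *
from scipy.optimize import least_squares
A=np.array([(431,205),(222,230),(338,210),(174,263),(252,408),(583,327),(475,197)])/3+[250,90]
B=np.array([(229,216),(367,348),(285,268),(367,437),(555,323),(340,132),(157,225)])/3.5+[110,100]
s1=cams.snapshot("scene");s2=cams.snapshot("side")
def f(q):
    w=box2w(q,C);return np.r_[proj(s1,w)-A,proj(s2,w)-B].ravel()
r=least_squares(f,[.55,.19,-.05],loss='soft_l1');q=r.x
print(q,np.degrees(q[2]));print(np.round(r.fun.reshape(-1,2) if 0 else f(q).reshape(-1,2),1).tolist())
np.save('q.npy',q)
print(box2w(q,C),box2w(q,(-.055,-.055,.112)))
E
```

```text
[ 0.55066773  0.188425   -0.14619462] -8.376334794251802
[[-0.5, 0.3], [0.0, 1.4], [-1.5, 0.1], [-1.0, 0.3], [-1.0, 1.0], [-0.2, 0.7], [-1.0, 0.4], [-0.2, -0.4], [-1.6, -1.2], [-0.4, -0.1], [-1.4, -1.1], [0.1, -1.4], [-0.5, -1.3], [-0.7, -1.5]]
[[0.51139831 0.264962   0.1       ]
 [0.481687   0.09750384 0.112     ]
 [0.49479769 0.18654377 0.112     ]
 [0.45258345 0.07146572 0.07      ]
 [0.61087666 0.04815781 0.07      ]
 [0.64875201 0.30538428 0.07      ]
 [0.4904588  0.32869219 0.07      ]] [[0.48824234 0.1420238  0.112     ]]
```

Emit:
apply_moves(
  commands=[
    {"dp": [0, 0, -1.6]},
    {"dp": [-1.3, -0.7, -1.9]},
    {"dp": [-2.6, -1.4, -1.9]},
    {"dp": [-3.9, -2.1, -1.9]},
    {"dp": [-5.2, -2.8, -1.9]},
    {"dp": [-6.5, -3.5, -1.9]},
    {"dp": [-7.8, -4.1, -1.9]},
    {"dp": [-9.1, -4.8, -1.9]},
    {"dp": [-10.4, -5.5, -1.9]},
    {"dp": [-11.7, -6.2, -1.9]},
  ],
)

```text
schema error: expected keys dp, roll, hand
```

Emit:
apply_moves(
  commands=[
    {"dp": [-1.5, -0.7, 0.5]},
    {"dp": [-1.5, -0.7, 0.5]},
    {"dp": [-1.5, -0.7, 0.5]},
    {"dp": [-1.5, -0.7, 0.5]},
  ],
)

```text
schema error: expected keys dp, roll, hand
```

```bash
python3 - <<'E'
from h import *
st=manip.sense();print(st["time"],st["tcp_pos"],st["tcp_rot"],st["joint_pos"],st["force"])
q=np.load('q.npy')
s=cams.snapshot("wrist");np.savez('w1.npz',**{k:np.array(s[k]) for k in("intrinsics","position","orientation")})
print(proj(s,box2w(q,C)).round(1).tolist());save(s,"w1")
print([(d["uv"],d["score"]) for d in cams.look_for(s,"key")])
E
```

```text
1.3 [0.20354212 0.59089815 0.19890418] [-1.79998078e+02 -1.34014424e-03  1.60987648e+02] [ 6.07621184e+01  3.02241823e+01  8.20875107e+01  1.05676880e-03
  6.76904364e+01 -1.02259309e+01] [ 0.14697008  0.53813624 -0.3990519 ]
[[112.0, 506.2], [-24.6, 532.5], [43.6, 523.4], [-24.4, 483.6], [22.9, 559.6], [191.1, 538.0], [159.8, 457.4]]
[]
```

View pics/w1.png

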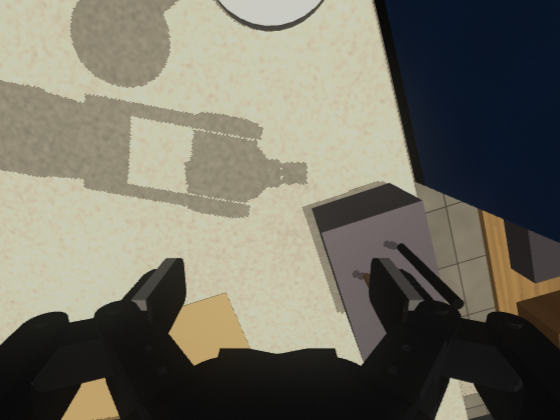

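The moves were refused because each row needs all its keys, so this picture is from the start pose: fingers near (170,290) and (390,290), a distractor box at (370,260). Re-sending.

Emit:
apply_moves(
  commands=[
    {"dp": [0, 0, -1.4], "roll": 0, "hand": 1},
    {"dp": [-1.2, -0.6, -1.9], "roll": 0, "hand": 1},
    {"dp": [-2.5, -1.3, -1.9], "roll": 0, "hand": 1},
    {"dp": [-3.7, -2.0, -1.9], "roll": 0, "hand": 1},
    {"dp": [-5.0, -2.6, -1.9], "roll": 0, "hand": 1},
    {"dp": [-6.2, -3.2, -1.9], "roll": 0, "hand": 1},
    {"dp": [-7.4, -3.9, -1.9], "roll": 0, "hand": 1},
    {"dp": [-8.7, -4.5, -1.9], "roll": 0, "hand": 1},
    {"dp": [-9.9, -5.2, -1.9], "roll": 0, "hand": 1},
    {"dp": [-11.1, -5.8, -1.9], "roll": -0.8, "hand": 1},
  ],
  newtons=40,
)

```text
time: 2.23
tcp_pos: [0.4601, 0.3188, 0.2561]
tcp_rot: [180.0, 0.0, 165.9]
force: [0.1, 0.0, 0.5]
opening: 0.996
```

Emit:
apply_moves(
  commands=[
    {"dp": [-1.2, -0.6, 0], "roll": 0, "hand": 1},
    {"dp": [-2.1, -1.1, 0], "roll": 0, "hand": 1},
    {"dp": [-2.1, -1.1, 0], "roll": 0, "hand": 1},
    {"dp": [-2.1, -1.1, 0], "roll": 0, "hand": 1},
  ],
)

```text
time: 2.57
tcp_pos: [0.5133, 0.2717, 0.2557]
tcp_rot: [180.0, -0.0, 165.6]
force: [-0.2, 0.3, -0.1]
opening: 0.997
```

```bash
python3 - <<'E'
from h import *
st=manip.sense();print(st["time"],st["tcp_pos"],st["tcp_rot"],st["joint_pos"],st["force"])
q=np.load('q.npy')
s=cams.snapshot("wrist");np.savez('w2.npz',**{k:np.array(s[k]) for k in("intrinsics","position","orientation")})
print(proj(s,box2w(q,C)).round(1).tolist());save(s,"w2")
print([(d["uv"],d["score"]) for d in cams.look_for(s,"key")])
E
```

```text
2.5667 [0.5132816  0.27172737 0.25569524] [ 1.79990646e+02 -2.42418328e-02  1.65582948e+02] [ 1.68660419e+01  2.33171377e+01  8.46529974e+01  2.16359694e-02
  7.20457260e+01 -5.87235761e+01] [-0.1956517   0.27718005 -0.10018097]
[[270.5, 187.7], [111.1, 201.9], [194.5, 193.2], [99.3, 175.2], [130.8, 295.3], [328.3, 276.5], [319.9, 151.7]]
[([273.3, 186.4], 0.68)]
```

View pics/w2.png

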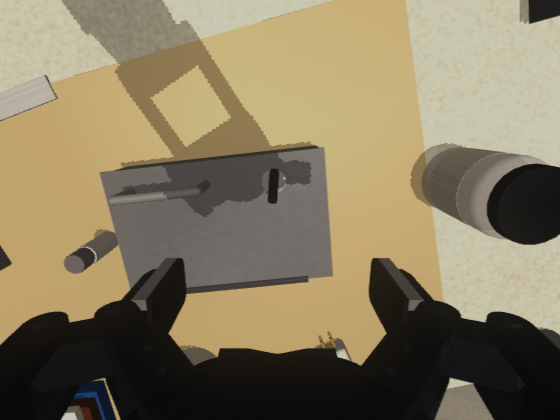

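```bash
python3 - <<'E'
from h import *
s=dict(np.load('w2.npz'));im=cv2.imread('pics/w2.png');q=np.load('q.npy')
g=im[160:215,255:295].max(2);m=(g<32).astype(np.uint8)
n,l,stt,_=cv2.connectedComponentsWithStats(m);k=1+stt[1:,4].argmax();ys,xs=np.where(l==k)
pts=np.c_[xs+255,ys+160].astype(np.float32);r=cv2.minAreaRect(pts);print(r,stt[k])
for z in(.115,.1): 
    w=np.array([atz(s,p,z) for p in cv2.boxPoints(r)]);print(z,w.round(4).tolist(),w.mean(0))
    e=[w[i]-w[i-1] for i in range(4)];print([(np.degrees(np.arctan2(a[1],a[0])).round(1),np.linalg.norm(a).round(4)) for a in e])
top=cams and 0
# predicted outlines for key angles
hx,hy=.017,.005
for a in(0,.1,.2):
    P8=[]
    for z in(.085,.115):
        for i,j in((1,1),(1,-1),(-1,-1),(-1,1)):
            v=np.array([i*hx,j*hy]);c,sn=np.cos(-a),np.sin(-a);P8.append((-.05+c*v[0]-sn*v[1],.07+sn*v[0]+c*v[1],z))
    pr=proj(s,box2w(q,P8)).astype(np.float32);print(a,cv2.minAreaRect(pr),pr.min(0),pr.max(0))
E
```

```text
((273.0, 185.5), (33.0, 8.0), 90.0) [ 14   9   9  34 247]
0.115 [[0.4892, 0.2695, 0.115], [0.4913, 0.2775, 0.115], [0.525, 0.2688, 0.115], [0.5229, 0.2606, 0.115]] [0.50710517 0.26910105 0.115     ]
[(np.float64(165.2), np.float64(0.0349)), (np.float64(75.6), np.float64(0.0082)), (np.float64(-14.4), np.float64(0.0349)), (np.float64(-104.4), np.float64(0.0084))]
0.1 [[0.4912, 0.2686, 0.1], [0.4933, 0.2769, 0.1], [0.5287, 0.2678, 0.1], [0.5265, 0.2593, 0.1]] [0.50994848 0.26816132 0.1       ]
[(np.float64(165.2), np.float64(0.0365)), (np.float64(75.6), np.float64(0.0086)), (np.float64(-14.4), np.float64(0.0365)), (np.float64(-104.4), np.float64(0.0088))]
0 ((270.2634582519531, 188.291748046875), (36.17707061767578, 10.493330955505371), 83.78099822998047) [263.5427  169.77278] [276.71448 206.7459 ]
0.1 ((270.2204895019531, 188.25698852539062), (36.21165466308594, 9.93277359008789), 89.5995101928711) [265.15765 170.1329 ] [275.266   206.37639]
0.2 ((270.40447998046875, 188.2428741455078), (9.719597816467285, 36.227439880371094), 5.243861675262451) [264.07025 169.80313] [276.55286 206.71495]
```

Emit:
apply_moves(
  commands=[
    {"dp": [0.07, -0.18, 1.0], "roll": 0, "hand": 0.6},
    {"dp": [0.07, -0.18, 2.0], "roll": 0, "hand": 0.6},
    {"dp": [0.07, -0.18, 3.0], "roll": 0, "hand": 0.6},
    {"dp": [0.07, -0.18, 4.0], "roll": 0, "hand": 0.6},
    {"dp": [0.07, -0.18, 4.8], "roll": 0, "hand": 0.6},
    {"dp": [0.07, -0.18, 5.4], "roll": 0, "hand": 0.6},
    {"dp": [0.07, -0.18, 5.75], "roll": 0, "hand": 0.6},
    {"dp": [0.07, -0.18, 5.75], "roll": 0, "hand": 0.6},
    {"dp": [0.07, -0.18, 5.75], "roll": 0, "hand": 0.6},
  ],
)

```text
time: 3.42
tcp_pos: [0.5082, 0.2693, 0.0836]
tcp_rot: [-180.0, -0.0, 165.9]
force: [0.7, -0.1, -0.3]
opening: 0.603
```

```bash
python3 - <<'E'
from h import *
s=cams.snapshot("side");t=cams.snapshot("wrist")
a=cv2.resize(s["color"][110:250,110:260],(400,373),interpolation=2);b=cv2.resize(t["color"][120:400,130:430],(400,373))
cv2.imwrite("pics/c3.png",np.hstack([a,b])[:,:,::-1])
E
```

```text
(no output)
```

View pics/c3.png

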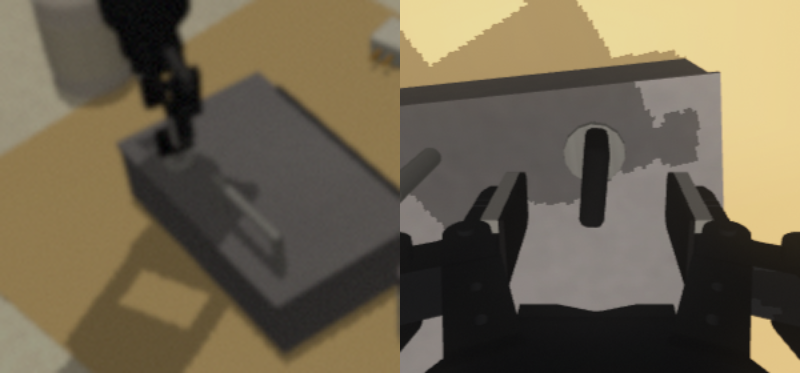

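Emit:
apply_moves(
  commands=[
    {"dp": [-0.06, 0, 0], "roll": 0, "hand": 0.6},
    {"dp": [-0.06, 0, 0], "roll": 0, "hand": 0.3},
    {"dp": [-0.06, 0, 0], "roll": 0, "hand": 0},
    {"dp": [-0.06, 0, 0], "roll": 0, "hand": 0},
    {"dp": [-0.06, 0, 0], "roll": 0, "hand": 0},
    {"dp": [-0.06, 0, 0], "roll": 0, "hand": 0},
    {"dp": [-0.06, 0, 0], "roll": 0, "hand": 0},
    {"dp": [-0.06, 0, 0], "roll": 0, "hand": 0},
  ],
  newtons=40,
)

```text
time: 4.18
tcp_pos: [0.5105, 0.2679, 0.0834]
tcp_rot: [-180.0, -0.0, 165.8]
force: [0.1, -0.1, 1.6]
opening: 0.0
```

```bash
python3 - <<'E'
from h import *
st=manip.sense();print(st["opening"],st["force"])
s=cams.snapshot("side");t=cams.snapshot("wrist")
a=cv2.resize(s["color"][110:250,110:260],(400,373),interpolation=2);b=cv2.resize(t["color"][120:400,130:430],(400,373))
cv2.imwrite("pics/c4.png",np.hstack([a,b])[:,:,::-1])
E
```

```text
0.0002792104337672487 [ 0.11051778 -0.10239171  1.63367955]
```

View pics/c4.png

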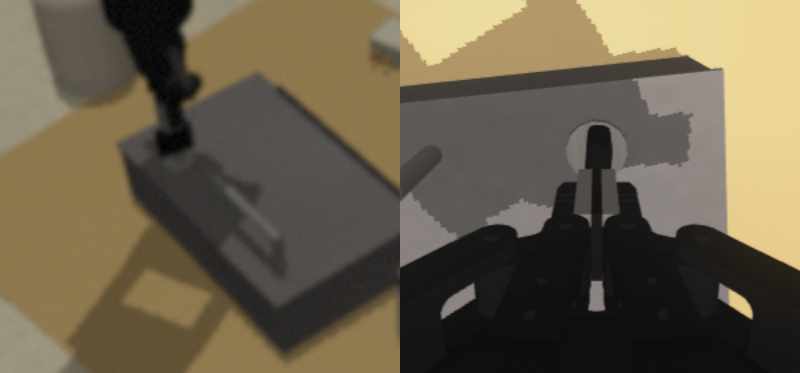

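```bash
python3 - <<'E'
from h import *
st=manip.sense();t=cams.snapshot("wrist");save(t,"w4");q=np.load('q.npy')
p=st["tcp_pos"];f=lambda x:((proj(t,x)-[130,120])*[4/3,373/280]+[400,0]).round(0).tolist()
print("tcp,pinch",f([p,p+[0,0,.0187],p+[0,0,.03]]))
print("key bottom/top centre",f(box2w(q,[(-.05,.07,.085),(-.05,.07,.115)])))
a=.12;c,s=np.cos(-a),np.sin(-a)
print("ends top/bot",f(box2w(q,[(-.05+c*e,.07+s*e,z) for z in(.085,.115) for e in(-.017,.017)])))
v=np.array([np.cos(np.radians(165.8)),np.sin(np.radians(165.8)),0])*.011;w=np.array([v[1],-v[0],0])/.011*.005
print("pad edges",f([p+v+w,p+v-w,p+v+w+[0,0,.035],p+v-w+[0,0,.035]]))
cv2.imwrite("pics/w5.png",cv2.resize(t["color"][190:360,210:350,::-1],None,fx=4,fy=3.5,interpolation=cv2.INTER_CUBIC))
E
```

```text
tcp,pinch [[596.0, 160.0], [596.0, 176.0], [596.0, 188.0]]
key bottom/top centre [[590.0, 164.0], [589.0, 194.0]]
ends top/bot [[590.0, 128.0], [589.0, 199.0], [589.0, 152.0], [588.0, 233.0]]
pad edges [[607.0, 137.0], [585.0, 137.0], [609.0, 166.0], [582.0, 166.0]]
```

View pics/w5.png

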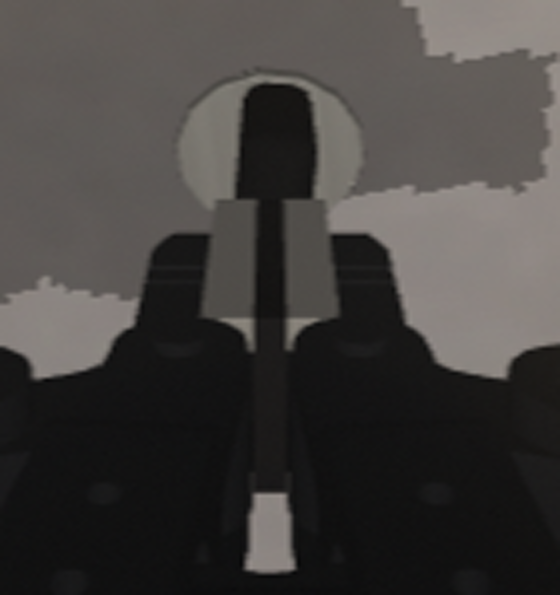

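```bash
python3 - <<'E'
from h import *
p=manip.sense()["tcp_pos"];q=np.load('q.npy')
for n in("side","scene"):
    s=cams.snapshot(n);g=proj(s,[p+[0,0,d] for d in(0,.0187,.035,.055)]);k=proj(s,box2w(q,[(-.05,.07,z) for z in(.07,.085,.115)]))
    im=s["color"].copy();c=g[0];o=np.round(c-[28,40]).astype(int);im=im[o[1]:o[1]+60,o[0]:o[0]+56]
    im=cv2.resize(im,None,fx=7,fy=7,interpolation=cv2.INTER_CUBIC);im=cv2.convertScaleAbs(im,alpha=1.8,beta=10)
    for i,u in enumerate(g): cv2.circle(im,tuple(int(v) for v in (u-o)*7),3,[(255,0,0),(0,255,0),(0,0,255),(255,255,0)][i],-1)
    for u in k: cv2.drawMarker(im,tuple(int(v) for v in (u-o)*7),(255,0,255),0,10)
    if n=="side":A=im
cv2.imwrite("pics/c6.png",np.hstack([A,im])[:,:,::-1])
E
```

```text
(no output)
```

View pics/c6.png

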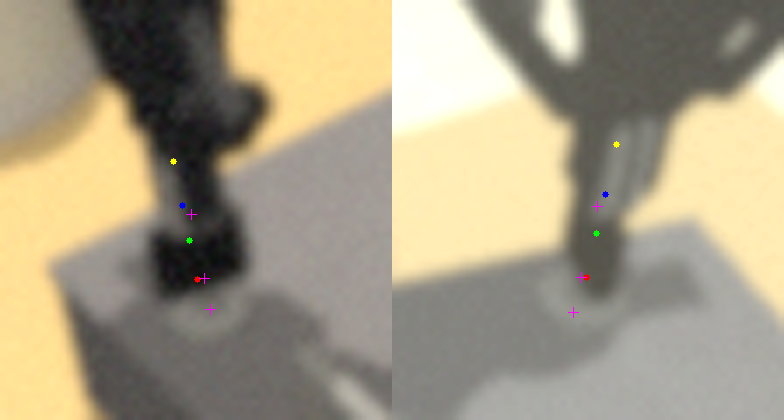

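The pads look closed just above the key: the gap between them is narrower than the head and they hide it. The real tips therefore sit about 30 mm higher than the reported TCP. I'll open and lower in small steps, watching the force.

Emit:
apply_moves(
  commands=[
    {"dp": [0, 0, 0], "roll": 0, "hand": 0.5},
    {"dp": [0, 0, 0], "roll": 0, "hand": 0.5},
    {"dp": [0, 0, 0], "roll": 0, "hand": 0.5},
    {"dp": [0, 0, 0], "roll": 0, "hand": 0.5},
    {"dp": [0, 0, 0.2], "roll": 0, "hand": 0.5},
    {"dp": [0, 0, 0.4], "roll": 0, "hand": 0.5},
    {"dp": [0, 0, 0.6], "roll": 0, "hand": 0.5},
    {"dp": [0, 0, 0.6], "roll": 0, "hand": 0.5},
  ],
)

```text
time: 5.1
tcp_pos: [0.5093, 0.2675, 0.0637]
tcp_rot: [-179.9, -0.2, 165.8]
force: [-0.2, -0.3, 0.1]
opening: 0.503
```

Emit:
apply_moves(
  commands=[
    {"dp": [0, 0, 0], "roll": 0, "hand": 0},
    {"dp": [0, 0, 0], "roll": 0, "hand": 0},
    {"dp": [0, 0, 0], "roll": 0, "hand": 0},
    {"dp": [0, 0, 0], "roll": 0, "hand": 0},
    {"dp": [0, 0, 0], "roll": 0, "hand": 0},
    {"dp": [0, 0, 0], "roll": 0, "hand": 0},
  ],
)

```text
time: 5.6
tcp_pos: [0.5107, 0.2679, 0.0655]
tcp_rot: [180.0, 0.0, 165.8]
force: [0.2, -0.1, -0.9]
opening: 0.105
```

Emit:
apply_moves(
  commands=[
    {"dp": [0, 0, 0], "roll": 1, "hand": 0},
    {"dp": [0, 0, 0], "roll": 2, "hand": 0},
    {"dp": [0, 0, 0], "roll": 3, "hand": 0},
    {"dp": [0, 0, 0], "roll": 4, "hand": 0},
    {"dp": [0, 0, 0], "roll": 5, "hand": 0},
    {"dp": [0, 0, 0], "roll": 6, "hand": 0},
    {"dp": [0, 0, 0], "roll": 7, "hand": 0},
    {"dp": [0, 0, 0], "roll": 8, "hand": 0},
    {"dp": [0, 0, 0], "roll": 9, "hand": 0},
    {"dp": [0, 0, 0], "roll": 10, "hand": 0},
  ],
)

```text
time: 6.43
tcp_pos: [0.5097, 0.2669, 0.0655]
tcp_rot: [-179.9, 0.1, 105.6]
force: [-1.4, -3.7, 0.9]
opening: 0.106
```

Emit:
apply_moves(
  commands=[
    {"dp": [0, 0, 0], "roll": 1, "hand": 0},
    {"dp": [0, 0, 0], "roll": 2, "hand": 0},
    {"dp": [0, 0, 0], "roll": 3, "hand": 0},
    {"dp": [0, 0, 0], "roll": 3.5, "hand": 0},
    {"dp": [0, 0, 0], "roll": 3.5, "hand": 0},
    {"dp": [0, 0, 0], "roll": 3.5, "hand": 0},
  ],
)

```text
time: 6.93
tcp_pos: [0.5092, 0.2669, 0.0655]
tcp_rot: [-179.9, 0.1, 84.9]
force: [-3.1, -4.8, 4.1]
opening: 0.106
```

```bash
python3 - <<'E'
from h import *
s=manip.sense();print(s["time"],s["force"],s["moment"],s["tcp_rot"],s["joint_pos"],s["opening"])
E
```

```text
6.9333 [-3.1466568  -4.84988849  4.11819668] [-0.80095012  0.49351892 -0.07707593] [-1.79851391e+02  1.19886183e-01  8.48903083e+01] [ 1.65635929e+01  3.70222201e+01  9.55684210e+01 -7.65579522e-02
  4.75917630e+01  2.17251613e+01] 0.10601591457070389
```

Emit:
apply_moves(
  commands=[
    {"dp": [0, 0, 0], "roll": 0.3, "hand": 0},
    {"dp": [0, 0, 0], "roll": 0.6, "hand": 0},
    {"dp": [0, 0, 0], "roll": 0.9, "hand": 0},
    {"dp": [0, 0, 0], "roll": 0.9, "hand": 0},
    {"dp": [0, 0, 0], "roll": 0.9, "hand": 0},
  ],
)

```text
time: 7.35
tcp_pos: [0.5091, 0.2669, 0.0655]
tcp_rot: [-179.9, 0.2, 79.7]
force: [-3.0, -3.6, 4.7]
opening: 0.099
```

```bash
python3 - <<'E'
from h import *
s=manip.sense();print(s["time"],s["force"],s["moment"],s["tcp_rot"],s["opening"])
E
```

```text
7.35 [-3.02975677 -3.61518869  4.71577441] [-0.71122944  0.51730097  0.80176812] [-179.88937262    0.1873321    79.74726677] 0.09918078917061345
```

Emit:
apply_moves(
  commands=[
    {"dp": [0, 0, 0], "roll": 0, "hand": 0.5},
    {"dp": [0, 0, 0], "roll": 0, "hand": 0.5},
    {"dp": [0, 0, 0], "roll": 0, "hand": 0.5},
    {"dp": [0, 0, -0.5], "roll": 0, "hand": 0.5},
    {"dp": [0, 0, -1.3], "roll": 0, "hand": 0.5},
    {"dp": [0, 0, -2.3], "roll": 0, "hand": 0.5},
    {"dp": [0, 0, -3.3], "roll": -0.3, "hand": 0.5},
    {"dp": [0, 0, -3.3], "roll": -0.3, "hand": 0.5},
    {"dp": [0, 0, -3.3], "roll": -0.3, "hand": 0.5},
  ],
)

```text
time: 8.1
tcp_pos: [0.5126, 0.2688, 0.1667]
tcp_rot: [179.7, -0.2, 81.2]
force: [0.3, -0.6, -0.8]
opening: 0.502
```

Emit:
apply_moves(
  commands=[
    {"dp": [-1.2, -0.05, 0], "roll": 0, "hand": 0.6},
    {"dp": [-2.4, -0.1, 0], "roll": 0, "hand": 0.6},
    {"dp": [-3.5, -0.15, 0], "roll": 0, "hand": 0.6},
    {"dp": [-4.15, -0.15, 0], "roll": 0, "hand": 0.6},
    {"dp": [-4.15, -0.15, 0], "roll": 0, "hand": 0.6},
    {"dp": [-4.15, -0.15, 0], "roll": 0, "hand": 0.6},
    {"dp": [-4.15, -0.15, 0], "roll": 0, "hand": 0.6},
  ],
)

```text
time: 8.68
tcp_pos: [0.4871, 0.1461, 0.1638]
tcp_rot: [-180.0, -0.0, 81.2]
force: [0.6, 0.2, 1.3]
opening: 0.604
```

```bash
python3 - <<'E'
from h import *
st=manip.sense();print(st["time"],st["tcp_pos"],st["tcp_rot"]);q=np.load('q.npy')
t=cams.snapshot("wrist");s=cams.snapshot("side")
print("bar pred",proj(t,box2w(q,[(-.055,-.055,.112)])),[(d["uv"],d["score"]) for d in cams.tip_of(t,"bar")])
for x in(t,s): print([(np.round(atz(x,d["uv"],.112),4),d["score"]) for d in cams.tip_of(x,"bar")][:1])
a=cv2.resize(s["color"][110:250,110:260],(400,373),interpolation=2);b=cv2.resize(t["color"][60:340,130:430],(400,373))
cv2.imwrite("pics/c7.png",np.hstack([a,b])[:,:,::-1])
E
```

```text
8.6833 [0.48708871 0.14607716 0.16377649] [-1.79957138e+02 -2.72749478e-02  8.11592083e+01]
bar pred [[279.39844098 220.17857453]] []
[]
[(array([0.4818, 0.1342, 0.112 ]), 0.57)]
```

View pics/c7.png

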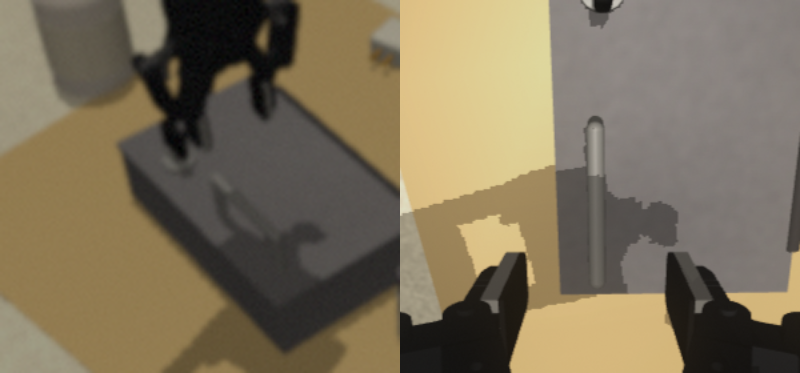

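Emit:
apply_moves(
  commands=[
    {"dp": [-0.05, 0, 0.9], "roll": 0, "hand": 0.6},
    {"dp": [-0.05, 0, 1.8], "roll": 0, "hand": 0.6},
    {"dp": [-0.05, 0, 2.6], "roll": 0, "hand": 0.6},
    {"dp": [-0.05, 0, 3.1], "roll": 0, "hand": 0.6},
    {"dp": [-0.05, 0, 3.3], "roll": 0, "hand": 0.6},
    {"dp": [-0.05, 0, 3.3], "roll": 0, "hand": 0.3},
    {"dp": [-0.05, 0, 3.3], "roll": 0, "hand": 0},
    {"dp": [-0.05, 0, 3.3], "roll": 0, "hand": 0},
    {"dp": [-0.05, 0, 3.3], "roll": 0, "hand": 0},
    {"dp": [-0.05, 0, 3.3], "roll": 0, "hand": 0},
  ],
  newtons=60,
)

```text
time: 9.77
tcp_pos: [0.4866, 0.1445, 0.0666]
tcp_rot: [180.0, -0.0, 81.2]
force: [-4.0, 1.7, 5.3]
opening: 0.094
```

Emit:
apply_moves(
  commands=[
    {"dp": [0, 0, 0], "roll": 0, "hand": 0},
    {"dp": [0, 0, 0], "roll": 0, "hand": 0},
    {"dp": [0, 0, 0], "roll": 0, "hand": 0},
  ],
)

```text
time: 10.02
tcp_pos: [0.4866, 0.1445, 0.0666]
tcp_rot: [180.0, -0.0, 81.2]
force: [-3.4, 1.7, 7.1]
opening: 0.089
```

```bash
python3 - <<'E'
from h import *
st=manip.sense();print(st["time"],st["tcp_pos"],st["tcp_rot"],st["force"],st["moment"],st["opening"]);q=np.load('q.npy')
yaw=np.radians(st["tcp_rot"][2]);M=R.from_euler('xyz',st["tcp_rot"],degrees=True).as_matrix()
for d in range(0,95,5):
    a=np.radians(d);r=np.array([-.135,.046]);x=np.cos(a)*r[0]+np.sin(a)*r[1];z=-np.sin(a)*r[0]+np.cos(a)*r[1]
    dw=box2w(q,(x,0,z))[0]-box2w(q,(r[0],0,r[1]))[0]
    print(d,(M.T@dw/.03).round(2))
E
```

```text
10.0167 [0.48664215 0.14449955 0.0665516 ] [ 1.79968070e+02 -3.50127761e-02  8.11991628e+01] [-3.43259     1.72803309  7.07478939] [0.35466635 0.44712055 0.11448839] 0.08948192498638796
0 [0. 0. 0.]
5 [ 0.    0.15 -0.39]
10 [ 0.    0.34 -0.76]
15 [ 0.    0.55 -1.11]
20 [ 0.01  0.8  -1.45]
25 [ 0.01  1.07 -1.76]
30 [ 0.01  1.37 -2.04]
35 [ 0.01  1.69 -2.3 ]
40 [ 0.02  2.04 -2.53]
45 [ 0.02  2.4  -2.73]
50 [ 0.02  2.78 -2.9 ]
55 [ 0.03  3.18 -3.03]
60 [ 0.03  3.58 -3.13]
65 [ 0.03  3.99 -3.19]
70 [ 0.03  4.4  -3.22]
75 [ 0.04  4.82 -3.21]
80 [ 0.04  5.23 -3.16]
85 [ 0.04  5.64 -3.08]
90 [ 0.05  6.03 -2.96]
```

Emit:
apply_moves(
  commands=[
    {"dp": [0, 0.07, -0.2], "roll": 0, "hand": 0},
    {"dp": [0, 0.15, -0.39], "roll": 0, "hand": 0},
    {"dp": [0, 0.24, -0.58], "roll": 0, "hand": 0},
    {"dp": [0, 0.34, -0.76], "roll": 0, "hand": 0},
    {"dp": [0, 0.34, -0.76], "roll": 0, "hand": 0},
    {"dp": [0, 0.34, -0.76], "roll": 0, "hand": 0},
  ],
)

```text
time: 10.52
tcp_pos: [0.4959, 0.1431, 0.0889]
tcp_rot: [-179.9, -0.0, 81.2]
force: [-3.8, 5.0, 0.0]
opening: 0.089
```

Emit:
apply_moves(
  commands=[
    {"dp": [0, 0.21, -0.35], "roll": 0, "hand": 0},
    {"dp": [0, 0.46, -0.69], "roll": 0, "hand": 0},
    {"dp": [0, 0.73, -1.0], "roll": 0, "hand": 0},
    {"dp": [0, 1.03, -1.28], "roll": 0, "hand": 0},
    {"dp": [0, 1.03, -1.28], "roll": 0, "hand": 0},
  ],
)

```text
time: 10.93
tcp_pos: [0.525, 0.139, 0.1282]
tcp_rot: [-179.6, -0.1, 81.1]
force: [-7.7, 5.8, 6.0]
opening: 0.084
```

```bash
python3 - <<'E'
from h import *
t=cams.snapshot("scene");s=cams.snapshot("side")
a=cv2.resize(s["color"][90:250,110:270],(400,400),interpolation=2);b=cv2.resize(t["color"][90:270,290:470],(400,400))
cv2.imwrite("pics/c8.png",cv2.convertScaleAbs(np.hstack([a,b])[:,:,::-1],alpha=1.6))
E
```

View pics/c8.png

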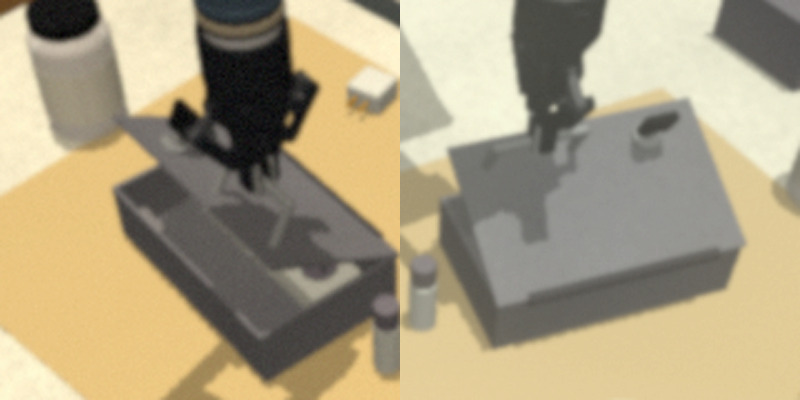

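The panel is following, at about 30°, and the key stays turned. Continuing the arc.

Emit:
apply_moves(
  commands=[
    {"dp": [0, 0.32, -0.26], "roll": 0, "hand": 0},
    {"dp": [0, 0.67, -0.49], "roll": 0, "hand": 0},
    {"dp": [0, 1.03, -0.69], "roll": 0, "hand": 0},
    {"dp": [0, 1.41, -0.86], "roll": 0, "hand": 0},
    {"dp": [0, 1.81, -0.99], "roll": 0, "hand": 0},
    {"dp": [0, 2.21, -1.09], "roll": 0, "hand": 0},
    {"dp": [0, 2.21, -1.09], "roll": 0, "hand": 0},
  ],
)

```text
time: 11.62
tcp_pos: [0.5945, 0.1292, 0.1627]
tcp_rot: [179.8, -0.2, 81.2]
force: [-2.7, 5.9, 9.6]
opening: 0.088
```

Emit:
apply_moves(
  commands=[
    {"dp": [0, 0.41, -0.06], "roll": 0, "hand": 0},
    {"dp": [0, 0.82, -0.1], "roll": 0, "hand": 0},
    {"dp": [0, 1.24, -0.1], "roll": 0, "hand": 0},
    {"dp": [0, 1.65, -0.05], "roll": 0, "hand": 0},
    {"dp": [0, 2.06, 0.03], "roll": 0, "hand": 0},
    {"dp": [0, 2.45, 0.13], "roll": 0, "hand": 0},
    {"dp": [0, 2.45, 0.13], "roll": 0, "hand": 0},
    {"dp": [0, 2.45, 0.13], "roll": 0, "hand": 0},
  ],
)

```text
time: 12.28
tcp_pos: [0.6687, 0.118, 0.1575]
tcp_rot: [179.6, -0.2, 81.1]
force: [3.1, 6.5, 1.0]
opening: 0.086
```

```bash
python3 - <<'E'
from h import *
st=manip.sense();print(st["force"],st["moment"],st["opening"])
t=cams.snapshot("scene");s=cams.snapshot("side");q=np.load('q.npy')
# panel outline if at 75,85,90,95 deg
out=[]
for im,sh,o in((s,(90,110),2.5),(t,(60,290),2.22)):
    n=160 if o==2.5 else 180
    c=cv2.convertScaleAbs(cv2.resize(im["color"][sh[0]:sh[0]+n,sh[1]:sh[1]+n],(400,400),interpolation=2),alpha=1.6)
    for d,col in((75,(255,0,0)),(90,(0,255,0))):
        a=np.radians(d);x=.08-.16*np.cos(a)+.004*np.sin(a);z=.066+.16*np.sin(a)+.004*np.cos(a)
        p=(proj(im,box2w(q,[(x,-.13,z),(x,.13,z)]))-[sh[1],sh[0]])*400/n
        for u in p: cv2.circle(c,tuple(int(v) for v in u),4,col,1)
    out.append(c)
cv2.imwrite("pics/c9.png",np.hstack(out)[:,:,::-1])
E
```

```text
[3.09217904 6.46266911 1.00971567] [ 0.90392753 -0.2744023   0.00500122] 0.08638406523023774
```

View pics/c9.png

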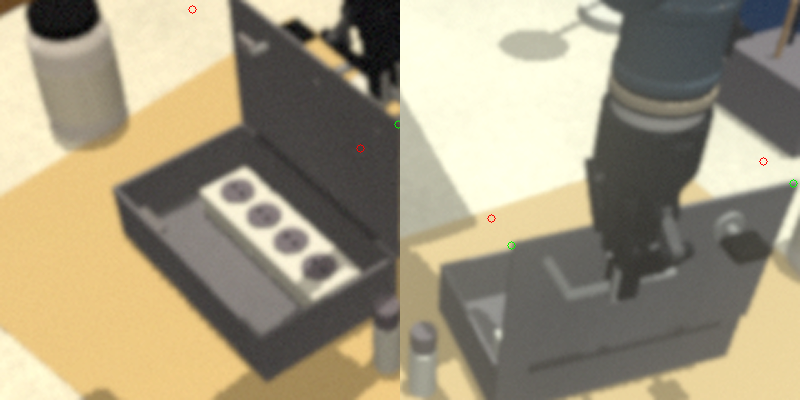

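The panel is at 90°, its edges on the green marks. Releasing narrowly and leaving upwards.

Emit:
apply_moves(
  commands=[
    {"dp": [0, 0, 0], "roll": 0, "hand": 0.27},
    {"dp": [0, 0, 0], "roll": 0, "hand": 0.27},
    {"dp": [0, 0, 0], "roll": 0, "hand": 0.27},
    {"dp": [0, 0, 0], "roll": 0, "hand": 0.27},
    {"dp": [0, 0, -0.5], "roll": 0, "hand": 0.27},
    {"dp": [0, 0, -1.0], "roll": 0, "hand": 0.27},
    {"dp": [0, 0, -1.8], "roll": 0, "hand": 0.27},
    {"dp": [0, 0, -2.7], "roll": 0, "hand": 0.27},
    {"dp": [0, 0, -3.6], "roll": 0, "hand": 0.27},
    {"dp": [0, 0, -4.5], "roll": 0, "hand": 0.27},
  ],
)

```text
time: 13.22
tcp_pos: [0.6653, 0.1158, 0.2916]
tcp_rot: [-180.0, 0.0, 81.2]
force: [0.7, -0.2, 0.2]
opening: 0.271
```

Emit:
apply_moves(
  commands=[
    {"dp": [0, 0, -0.5], "roll": 0, "hand": 0.27},
    {"dp": [0, 0, -0.5], "roll": 0, "hand": 0.27},
    {"dp": [0, 0, -0.5], "roll": 0, "hand": 0.27},
  ],
)

```text
time: 13.47
tcp_pos: [0.6657, 0.116, 0.3061]
tcp_rot: [179.9, 0.0, 81.2]
force: [-0.5, -0.5, -0.6]
opening: 0.269
```

```bash
python3 - <<'E'
from h import *
st=manip.sense();print(st["time"],st["tcp_pos"],st["force"],st["opening"])
t=cams.snapshot("scene");s=cams.snapshot("side")
a=cv2.resize(s["color"][60:260,110:310],(400,400),interpolation=2);b=cv2.resize(t["color"][60:240,290:470],(400,400))
cv2.imwrite("pics/c10.png",cv2.convertScaleAbs(np.hstack([a,b])[:,:,::-1],alpha=1.6))
E
```

```text
13.4667 [0.66573614 0.11598302 0.30614416] [-0.54201243 -0.46420449 -0.63953844] 0.26945096659890483
```

View pics/c10.png

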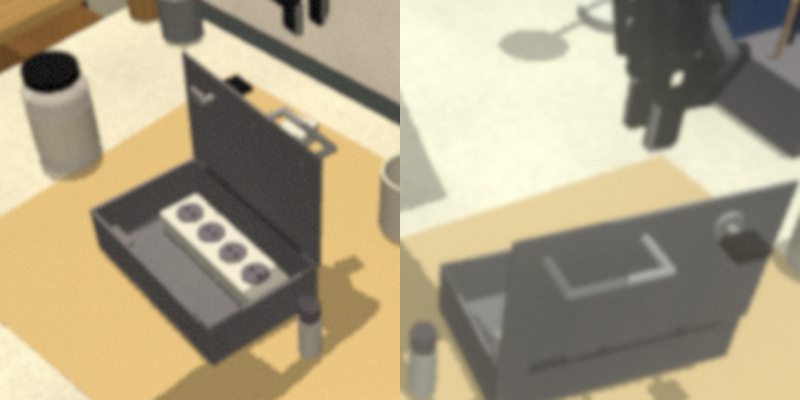

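The panel stands upright by itself, the key is turned along y, and the gripper is clear. Handing in.

```bash
python3 -c "
from cell import ticket;print(ticket.close_job())"
```

```text
the job is handed in; nothing more can be done
None
```

The power box is unlocked and open. I turned its key clockwise to the stop, swung the panel up by the bar to about 90°, let go and left upwards. I handed the job in at about 13.6 s.

- **Key:** at the end of the turn the wrist moment jumped from −0.08 to +0.80 N m near the expected quarter turn. The last picture shows the head along the hinge.
- **Panel:** with the gripper still holding the bar, its edges matched the outline predicted for 90°. It stayed there after release.
- **Robot:** it touches nothing, with under 1 N at the wrist at the end. I never went near the cash box.

Three checks disagreed or failed:

- **Finger reach:** the first close on the key missed above it. The real fingertips sit about 30 mm higher than the reported TCP, so I opened, lowered by about 18 mm and closed again.
- **Opening reading:** the gripper read 0.084–0.094 on the 10 mm bar, where about 0.118 was expected. The bar did not slip out.
- **Refused moves:** my first two move calls were refused because their rows lacked keys. Nothing moved.

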